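# Fetch the file box from behind the bottles for the autoclave

### The job

The perforated steel file box on the grey storage tray has to be sterilised, but the spray can, the square bottle and the round bottle hem it in. First move these three onto the plain steel instrument tray, then set the file box flat in the middle of the perforated autoclave tray, and only after that put each of the three back upright where it stood. Set everything down gently, let nothing fall over, and leave the glass dish and the steel pot on the storage tray where they are.

Things in the scene. Friction and masses are not known exactly. Their poses are not given: they have to be found in the camera images.
- file_box: Perforated steel box for root-canal files, lid closed: 62 mm along its x, 46 mm along its y, 44 mm high, about 0.16 kg, rows of small dark holes in the lid. Origin: centre of the underside; z up. At the start it stands at the back of the grey storage tray, with one of the three tall things on its left, one on its right and one in front of it (on the robot's side), about 10 to 20 mm from its sides. Once these are gone it can be taken across its 46 mm width from above.
- spray_can: Aerosol can with a white cap: body 51 mm in diameter, 150 mm high in all, about 0.2 kg. The cap, 40 mm in diameter, takes up the top 40 mm and can be gripped from above. Origin: centre of the underside; z up.
- square_bottle: White plastic bottle with a square body of 52 x 52 mm up to 90 mm, a short shoulder and neck, and a ribbed grey screw cap 34 mm in diameter between 110 and 138 mm; 138 mm high in all, about 0.24 kg. The cap can be gripped from above. Origin: centre of the underside; z up; x and y across the flat sides.
- round_bottle: Round amber glass bottle 62 mm in diameter, shoulder from 68 to 90 mm, narrow neck, and a black screw cap 30 mm in diameter between 100 and 128 mm; 128 mm high in all, about 0.28 kg. The cap can be gripped from above. Origin: centre of the underside; z up.
- storage_tray: Grey plastic storage tray, fixed: 200 mm along its x, 270 mm along its y; floor 4 mm thick, rim 14 mm high and 4 mm thick. Origin: centre of the underside; z up; x points to the back, away from the robot. The file box, the three tall things, the glass dish and the steel pot stand on its floor.
- instrument_tray: Plain steel instrument tray, empty, fixed, left or right of the storage tray: 260 mm along its x, 150 mm along its y; floor 3 mm thick, unperforated, rim 18 mm high and 3 mm thick. Origin: centre of the underside; z up. The side area for the three tall things, which fit on it in a row along its x, 75 mm apart.
- autoclave_tray: Perforated aluminium autoclave tray, empty, fixed, on the other side: 260 mm along its x, 150 mm along its y; floor 3 mm thick with rows of dark holes, rim 12 mm high and 3 mm thick, a small wire handle at its -x end. Origin: centre of the underside, which is the middle of the tray; z up.
- glass_dish: Small thick eight-sided glass mixing dish, 40 mm across, 28 mm high, in one front corner (nearest the robot) of the storage tray. Stays where it is. Origin: centre of the underside; z up.
- steel_pot: Small round steel pot with a knobbed lid, 45 mm across, 43 mm high, in the other front corner (nearest the robot) of the storage tray. Stays where it is. Origin: centre of the underside; z up.

How it is judged:
By the outcome, as a careful person would: the job done as asked, in the order asked, and still so for the second after the job is handed in, with the robot touching nothing.
It also fails if it takes over 134 s, if anything falls off the work surface, if the arm or the gripper's body presses on something with over 40 N, if the wrist force passes 120 N, or if a joint passes its speed limit or range.

### The arm

A 6-joint arm with a two-finger parallel gripper is mounted at the origin on the work surface. World frame = base frame: x ahead of the robot, y to its left, z up, the work surface at z = 0. Lengths are in mm, angles in rad, forces in N, time in s.
With the tool pointing down it reaches from about 300 to 775 mm from the base axis. Payload 14.6 kg.
Tool frame: the origin (TCP) lies on the front face of the gripper's body, between the roots of the fingers; the fingertips stand 97 mm ahead of it and the grasp point (between the pads) lies 78 mm ahead of it; z points along the fingers, y is the line along which they close (so a half turn about z gives the same grasp; the last joint's range is limited). The gripper opens to 94 mm and grips with 3 to 60 N. Pads are 16 mm wide; open, the fingers measure 119 mm over their backs; the gripper's body (75 mm by 177 mm) begins 78 mm behind the grasp point.
Start: joints at [1.167, 0.3, 1.521, -0, 1.321, -0.067], TCP at [181.755, 519.091, 302.646] pointing down, gripper open.
Joint ranges: [-3.03, 3.03], [-0.79, 2.21], [0.23, 2.52], [-1.04, 4.18], [0, 3.07], [-2.55, 2.55]. Speed limits (rad/s): [2.22, 2.22, 2.57, 3.14, 3.14, 3.14].

### API

Orientations are given as [roll, pitch, yaw] about the fixed x, y, z axes, in that order (R = Rz(yaw) Ry(pitch) Rx(roll)).
In Python, from cell import * gives the robot as it stands.
- The arm moves only by the tool carry_out, never from a script. Its arguments are lists of equal length, an entry for each row: "slide": the shift along the world's x, y, z scaled (see below), a list of three; "dr": the turn, a rotation vector about the world's x, y, z scaled (see below), a list of three; "gripper": the opening in per cent of the stroke, from 0 (shut) to 100 (fully open). A call has 1 to 10 rows; each row is the pose to reach, as a shift and turn from the pose commanded when the call began, turning the shorter way round; what a row does not reach only later rows make up. The controller multiplies each number of a shift by 0.25 m and each number of a turn by 360 degrees. A row lasts 1/12 s, in which the tool goes at most 41.7 mm and 7.16 degrees, less where a joint would pass 70% of its speed; a pose out of reach is approached as far as the arm can. A call with a number of a shift or a turn outside -1 to 1 is refused whole. A call with a gripper value outside its range is refused whole. The fingers move at their own pace and stop on an object; "newtons" is the grip in N (left out, the last holds). Time passes only in rows, so rows that repeat a pose let the fingers close. It gives the time, the measured TCP pose, the force, the opening and the grip force at its end, in the units of the state.
- read_state(): the state, without advancing time (a new reading comes with each control period).
- camera(name): name is "side" or "top" or "wrist"; returns the picture (420x560x3 uint8, red, green, blue); there is no depth.
- camera_model(name): a dict with "vfov" (degrees; the focal length in pixels is half the picture's height over the tangent of half this angle, whatever the lens; pixels are square), "cx", "cy" (the principal point, pixels), "R" (3x3) and "t" (3): a world point X has camera coordinates R X + t. Camera axes: x right, y down, z forward; pixel columns grow to the right and rows downward; lengths in mm; the calibration is good to about 2 mm. The wrist camera is an equidistant fisheye: a pixel r from the principal point sees the ray r / f radians off the axis. A picture is of the moment at which its call begins: read the wrist's pose just before it. camera_model takes no time and is no camera call; for the wrist camera it gives the pose at the moment of the call.
- sign_off(): hands the job in; it is judged then, once.
The state is a dict: "clock": time; "joints": joint angles; "qd": joint speeds; "effort": joint torques, N m; "eef_pos": TCP position; "eef_rot": TCP orientation; "wrist_force": force on the tool from outside, world axes, zero at the start; "moment": the same for the moment, N m; "finger_gap": finger opening in mm; "finger_force": force on a finger pad.
Only numpy, scipy, OpenCV 4.12 (cv2) and the standard library are available. Lean on these libraries where they do the work, as an engineer would, in place of code of your own. Each camera call takes 0.05 s, during which the arm holds its last target. There are 200 camera calls.

## Working session

There is one attempt and no reset: what is moved stays moved. The work goes in short steps, Python scripts to look and compute and a tool call to move; the robot and the scene stay as the last step left them, time stands still between calls to the robot, and variables do not carry over. Pictures are saved under pics/ and viewed, at most 14 in all, crops included, and the job is handed in when it is done.

Besides the shell and the picture viewer there is one more tool, called after "Request:" as name(argument=value, ...) on one line, values as JSON. carry_out: Moves the arm, as the interface text tells. Its arguments: {"type":"object","properties":{"slide":{"type":"array","items":{"type":"array","items":{"type":"number","minimum":-1,"maximum":1}}},"dr":{"type":"array","items":{"type":"array","items":{"type":"number","minimum":-1,"maximum":1}}},"gripper":{"type":"array","items":{"type":"number"}},"newtons":{"type":"number"}},"required":["slide","dr","gripper"]}

```bash
mkdir -p pics; ls; python3 - <<'E'
from cell import *
import cv2
print(read_state())
for n in("top","side"):
    m=camera_model(n); print(n,m)
    cv2.imwrite(f"pics/{n}0.png",camera(n)[:,:,::-1])
E
```

```text
pics
{'clock': 0.0, 'joints': array([ 1.16735527e+00,  3.00444025e-01,  1.52158280e+00,  3.41718492e-05,
        1.32067091e+00, -6.66149608e-02]), 'qd': array([-1.42505810e-03,  1.90149145e-03, -8.28138122e-05, -6.32504044e-04,
       -1.17532871e-03, -1.15144717e-03]), 'effort': array([ 6.77444186e-04, -5.31812632e+01, -3.52731407e+01,  7.08115473e-02,
        2.43827188e-02, -1.06435341e-04]), 'eef_pos': array([181.71811753, 518.95635866, 302.1003881 ]), 'eef_rot': array([-3.14049223e+00, -1.06586133e-04,  2.80475802e+00]), 'wrist_force': array([-0.59290596,  0.84924968,  0.23386224]), 'moment': array([ 0.02789053, -0.00616096,  0.0036542 ]), 'finger_force': 0.0, 'finger_gap': 93.76020363083276}
top {'vfov': 51.317560826106565, 'cx': 279.84545121267513, 'cy': 211.44987978924763, 'R': array([[ 0.02308984, -0.99953576,  0.01987753],
       [-0.99737141, -0.02439668, -0.06822805],
       [ 0.06868132, -0.01824991, -0.99747171]]), 't': array([ -20.23397046,  552.83548727, 1044.02702405])}
side {'vfov': 50.35540249511628, 'cx': 277.1388587727335, 'cy': 210.28956725387758, 'R': array([[-0.98745814, -0.15682299,  0.01824746],
       [-0.12690426,  0.71963914, -0.68265278],
       [ 0.09392407, -0.67640672, -0.73051504]]), 't': array([544.77996443, 111.36450552, 923.85761971])}
```

```bash
python3 - <<'E'
import cv2
for n in("top","side"):
    a=cv2.imread(f"pics/{n}0.png"); cv2.imwrite(f"pics/{n}0b.png",cv2.resize(a,(800,600),interpolation=cv2.INTER_CUBIC))
E
```

```text
(no output)
```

View pics/top0b.png

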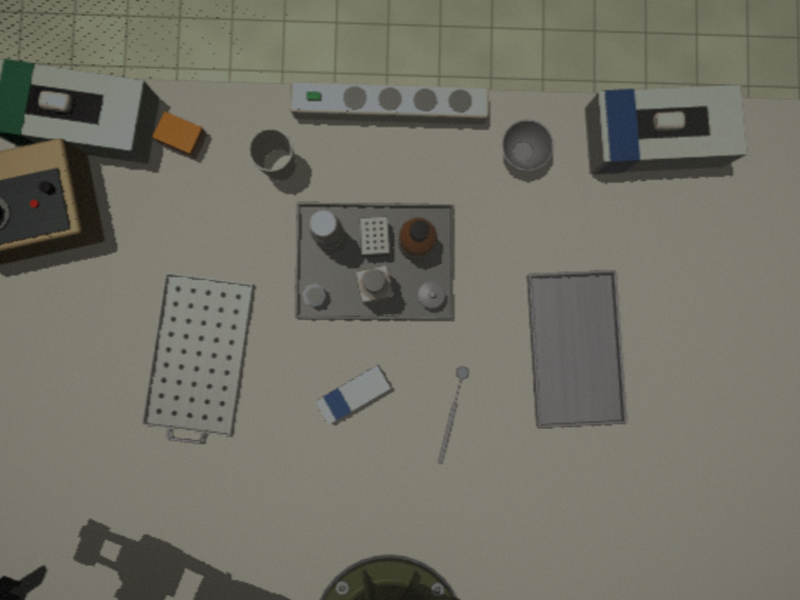

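View pics/side0b.png

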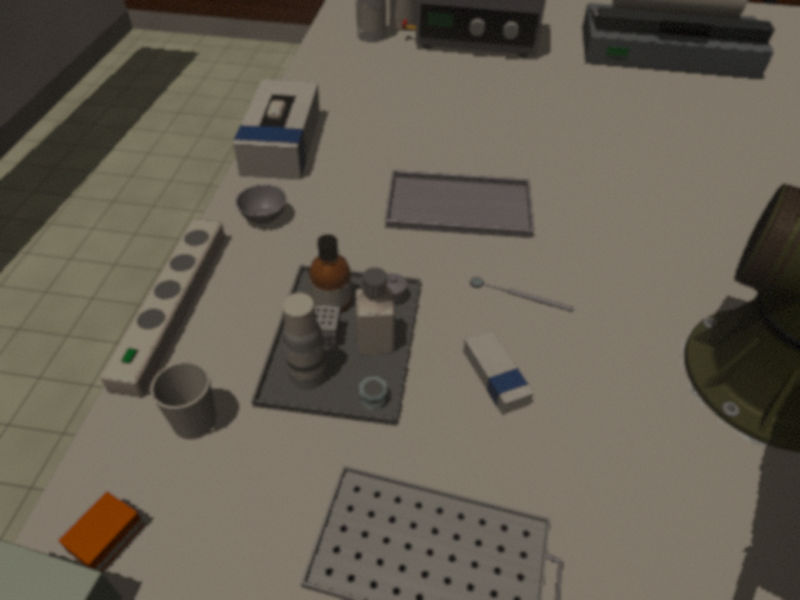

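Top view: autoclave tray on the left (166,276)-(233,435), storage tray in the middle with the can at (323,223), box (375,236), round cap (420,231), square cap (374,280), and the instrument tray on the right. The side view shows the same things. I'll enlarge the centre of both.

```bash
python3 - <<'E'
import cv2,numpy as np
a=cv2.imread("pics/top0.png")[135:235,195:330]; b=cv2.imread("pics/side0.png")[155:305,170:305]
a=cv2.resize(a,None,fx=5.9,fy=5.9,interpolation=cv2.INTER_CUBIC);cv2.imwrite("pics/c1.png",a)
b=cv2.resize(b,None,fx=4,fy=4,interpolation=cv2.INTER_CUBIC);cv2.imwrite("pics/c2.png",b)
print(a.shape,b.shape)
E
```

```text
(590, 796, 3) (600, 540, 3)
```

View pics/c1.png

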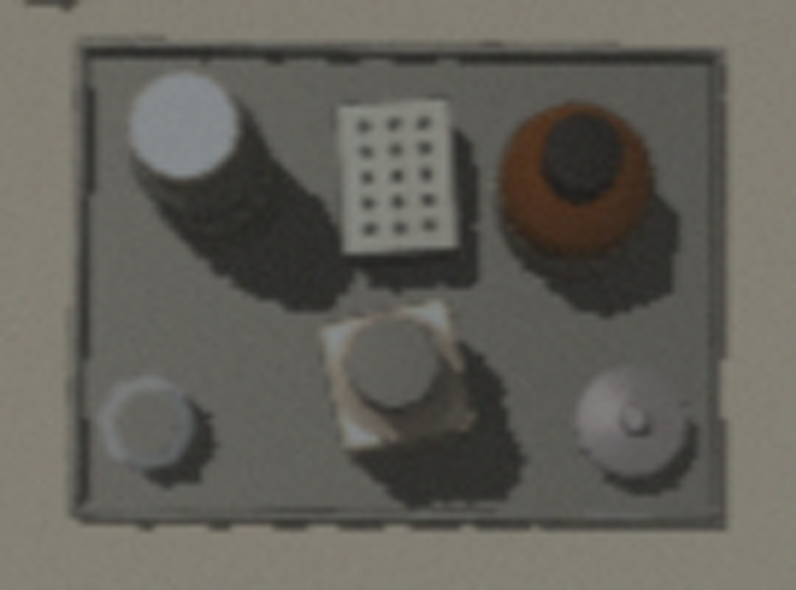

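View pics/c2.png

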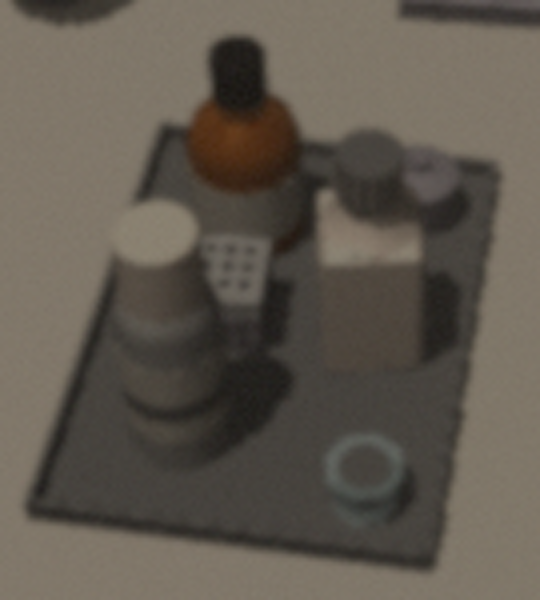

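Crop of top: can lid (184,126), square cap (393,362), round cap (583,151), box lid corners (338,105),(447,99),(459,246),(345,254). Side crop: can (156,232), square (370,158), round (238,54), box lid corners (272,238),(265,305).

```bash
cat > h.py <<'E'
from cell import *
import numpy as np,cv2
from scipy.optimize import least_squares
def K(m):
    f=210/np.tan(np.radians(m["vfov"]/2)); return f
def ray(m,u,v):
    f=K(m);d=np.array([(u-m["cx"])/f,(v-m["cy"])/f,1.]);R=np.array(m["R"])
    return -R.T@m["t"],R.T@d/np.linalg.norm(d)
def fray(m,u,v):
    f=K(m);p=np.array([u-m["cx"],v-m["cy"]]);r=np.hypot(*p);a=r/f
    d=np.r_[np.sin(a)*p/max(r,1e-9),np.cos(a)];R=np.array(m["R"]);return -R.T@m["t"],R.T@d
def tri(rays):
    A=[];b=[]
    for c,d in rays:
        P=np.eye(3)-np.outer(d,d);A.append(P);b.append(P@c)
    A=np.vstack(A);b=np.hstack(b);x=np.linalg.lstsq(A,b,rcond=None)[0];return x,np.abs(A@x-b).max()
def onz(r,z):
    c,d=r;return c+d*(z-c[2])/d[2]
def proj(m,X):
    q=np.array(m["R"])@X+m["t"];f=K(m);return q[:2]/q[2]*f+[m["cx"],m["cy"]]
E
python3 - <<'E'
from h import *
np.set_printoptions(precision=1,suppress=True)
T=camera_model("top");S=camera_model("side")
t=lambda x,y:ray(T,195+(x+.5)/5.9-.5,135+(y+.5)/5.9-.5)
s=lambda x,y:ray(S,170+(x+.5)/4-.5,155+(y+.5)/4-.5)
t8=lambda x,y:ray(T,x*.7,y*.7); s8=lambda x,y:ray(S,x*.7,y*.7)
for n,a,b in [("can",(184,126),(156,232)),("sq",(393,362),(370,158)),("rd",(583,150),(238,52)),("boxFR",(345,254),(0,0)),("b2",(459,246),(272,238)),]:
    if b!=(0,0): print(n,*tri([t(*a),s(*b)]))
for n,a,b in [("stBL",(80,45),(30,515)),("stBR",(722,50),(165,127)),("stFR",(722,525),(497,165)),("stFL",(75,520),(432,567))]:
    print(n,*tri([t(*a),s(*b)]),onz(t(*a),14))
for c in [(338,105),(447,99),(459,246),(345,254)]: print("lid",onz(t(*c),48))
for c in [(160,118)]: pass
for n,a,b in [("iBL",(528,274),(387,229)),("iBR",(615,271),(393,173)),("iFR",(625,423),(530,180)),("iFL",(537,427),(533,234))]:
    print(n,*tri([t8(*a),s8(*b)]),onz(t8(*a),18))
for n,a,b in [("aBL",(166,276),(306,586)),("aBR",(254,285),(346,470)),("aFR",(233,435),(548,521)),("aFL",(145,425),0)]:
    print(n,*(tri([t8(*a),s8(*b)]) if b else ()),onz(t8(*a),12))
# square body top z=94(shoulder) corners
for c in [(320,326),(442,300),(472,425),(348,450)]: print("sqbody",onz(t(*c),94))
E
```

```text
can [660.  113.6 154.1] 0.17749164473343626
sq [577.5  36.2 139.1] 0.019580394449803862
rd [658.5 -32.  134.2] 0.21297338489580397
b2 [634.7  13.1  47.2] 0.017379015696178612
stBL [721.7 174.6   4.6] 0.37726853057301923 [720.  173.3  14. ]
stBR [725.5 -95.6  10. ] 0.7409240550828144 [725.3 -95.1  14. ]
stFR [527.3 -98.9   9.5] 1.056756346055181 [526.1 -98.5  14. ]
stFL [523.  170.1   3.7] 0.8293273373012653 [521.7 168.6  14. ]
lid [690.7  63.4  48. ]
lid [694.3  19.4  48. ]
lid [634.5  13.1  48. ]
lid [630.1  58.9  48. ]
iBL [ 607.1 -231.6   -6.1] 2.6005547678314542 [ 606.9 -226.    18. ]
iBR [ 617.5 -379.9    8.3] 0.3663390924716623 [ 615.9 -376.4   18. ]
iFR [ 356.9 -393.9   16.5] 0.20186850718226879 [ 357.3 -393.3   18. ]
iFL [ 347.3 -245.7    9.6] 0.830254718393121 [ 347.5 -243.6   18. ]
aBL [589.6 394.9   5.6] 0.4892549483219 [588.5 392.6  12. ]
aBR [577.6 245.5  -2. ] 0.471434845865474 [576.8 242.6  12. ]
aFR [321.6 271.1  -2. ] 0.6482681372552292 [323.  267.8  12. ]
aFL [336.6 415.4  12. ]
sqbody [595.3  65.7  94. ]
sqbody [606.6  19.1  94. ]
sqbody [558.7   6.4  94. ]
sqbody [547.9  53.6  94. ]
```

Heights come out right (can 154, square 139, round 134, lid 47; sizes of trays match). Moving above the square bottle first, tool y along world y.

Request:
carry_out(slide=[[0.2,-0.24,0],[0.4,-0.48,0],[0.6,-0.72,0],[0.79,-0.966,0],[0.79,-0.966,0],[0.79,-0.966,0],[0.79,-0.966,0],[0.79,-0.966,0],[0.79,-0.966,0]], dr=[[0,0,0.0267],[0,0,0.0267],[0,0,0.0267],[0,0,0.0267],[0,0,0.0267],[0,0,0.0267],[0,0,0.0267],[0,0,0.0267],[0,0,0.0267]], gripper=[75,75,75,75,75,75,75,75,75])

```text
clock: 0.85
eef_pos: [381.3, 274.7, 302.5]
eef_rot: [-3.141, 0.0, 2.969]
wrist_force: [0.2, 0.4, -1.0]
finger_gap: 70.6
finger_force: 0.0
```

Request:
carry_out(slide=[[0.79,-0.966,0],[0.79,-0.966,0],[0.79,-0.966,0],[0.79,-0.966,0],[0.79,-0.966,0],[0.79,-0.966,0],[0.79,-0.966,0],[0.79,-0.966,0],[0.79,-0.966,0],[0.79,-0.966,0]], dr=[[0,0,0.0267],[0,0,0.0267],[0,0,0.0267],[0,0,0.0267],[0,0,0.0267],[0,0,0.0267],[0,0,0.0267],[0,0,0.0267],[0,0,0.0267],[0,0,0.0267]], gripper=[75,75,75,75,75,75,75,75,75,75])

```text
clock: 1.68
eef_pos: [576.9, 35.7, 301.8]
eef_rot: [3.141, -0.002, 3.139]
wrist_force: [-0.2, -0.1, -0.5]
finger_gap: 70.3
finger_force: 0.0
```

```bash
python3 - <<'E'
from h import *
m=camera_model("wrist");np.save("pics/w1.npy",m,allow_pickle=True)
a=camera("wrist")[:,:,::-1];cv2.imwrite("pics/w1.png",cv2.resize(a,(800,600),interpolation=cv2.INTER_CUBIC))
print({k:m[k] for k in("vfov","cx","cy")})
R=np.array(m["R"])
for n,X in dict(can=(660,113.6,154),sq=(577.5,36.2,140),rd=(658.5,-32,133),box=(662.5,38.7,48)).items():
    q=R@X+m["t"];th=np.arctan2(np.hypot(*q[:2]),q[2]);p=q[:2]/np.hypot(*q[:2])*th*K(m)+[m["cx"],m["cy"]];print(n,p/.7)
E
```

```text
{'vfov': 65.70646984690485, 'cx': 287.3983875800963, 'cy': 210.62144415397412}
can [540.55853465 456.90056148]
sq [412.18027289 321.26322802]
rd [305.50248976 438.64910473]
box [415.12074101 388.48853438]
```

View pics/w1.png

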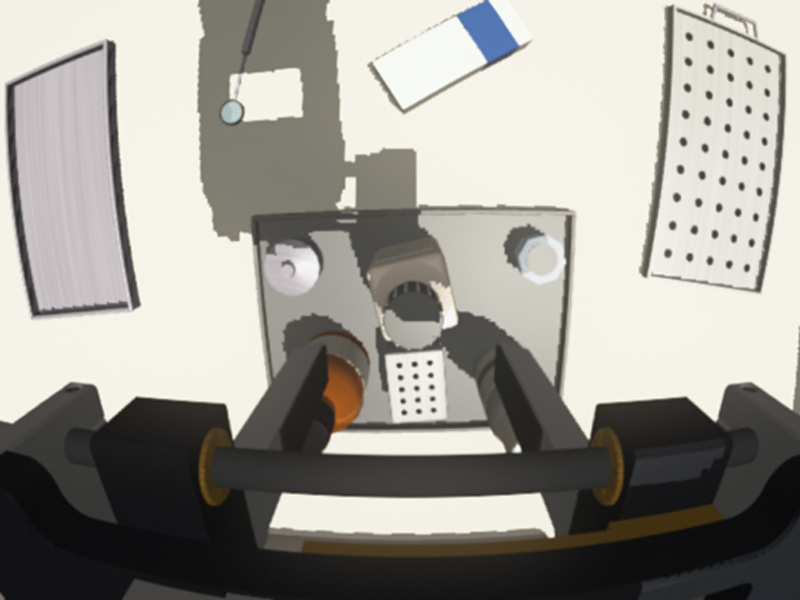

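Wrist view: square cap at (413,318) and box centre at (416,387), both within 3 px of prediction. Descending and gripping.

Request:
carry_out(slide=[[0,0,-0.1],[0,0,-0.2],[0,0,-0.29],[0,0,-0.34],[0,0,-0.365],[0,0,-0.376],[0,0,-0.376]], dr=[[0,0,0],[0,0,0],[0,0,0],[0,0,0],[0,0,0],[0,0,0],[0,0,0]], gripper=[75,75,75,75,75,75,75], newtons=25)

```text
clock: 2.32
eef_pos: [576.6, 36.9, 209.0]
eef_rot: [3.142, 0.0, 3.141]
wrist_force: [-0.6, 0.3, -0.3]
finger_gap: 70.7
finger_force: 0.0
```

Request:
carry_out(slide=[[0,0,0],[0,0,0],[0,0,0],[0,0,0],[0,0,0],[0,0,0],[0,0,0]], dr=[[0,0,0],[0,0,0],[0,0,0],[0,0,0],[0,0,0],[0,0,0],[0,0,0]], gripper=[50,45,40,35,30,25,20])

```text
clock: 2.9
eef_pos: [576.8, 36.1, 208.8]
eef_rot: [3.142, 0.0, 3.14]
wrist_force: [-0.6, 0.3, 0.3]
finger_gap: 33.6
finger_force: 25.0
```

Request:
carry_out(slide=[[0,0,0.06],[0,0,0.16],[0,0,0.26],[-0.02,-0.04,0.3],[-0.06,-0.13,0.3],[-0.11,-0.23,0.3],[-0.17,-0.35,0.3],[-0.23,-0.47,0.3],[-0.29,-0.59,0.3],[-0.34,-0.702,0.3]], dr=[[0,0,0],[0,0,0],[0,0,0],[0,0,0],[0,0,0],[0,0,0],[0,0,0],[0,0,0],[0,0,0],[0,0,0]], gripper=[20,20,20,20,20,20,20,20,20,20])

```text
clock: 3.73
eef_pos: [489.9, -141.2, 282.8]
eef_rot: [3.141, -0.001, 3.14]
wrist_force: [0.8, -0.5, -2.9]
finger_gap: 33.4
finger_force: 25.0
```

Request:
carry_out(slide=[[-0.06,-0.12,0],[-0.12,-0.24,0],[-0.18,-0.36,0],[-0.23,-0.48,0],[-0.28,-0.58,0],[-0.32,-0.66,0],[-0.335,-0.69,0],[-0.34,-0.702,0],[-0.34,-0.702,0],[-0.34,-0.702,0]], dr=[[0,0,0],[0,0,0],[0,0,0],[0,0,0],[0,0,0],[0,0,0],[0,0,0],[0,0,0],[0,0,0],[0,0,0]], gripper=[20,20,20,20,20,20,20,20,20,20])

```text
clock: 4.57
eef_pos: [407.0, -314.2, 283.4]
eef_rot: [3.141, -0.0, 3.141]
wrist_force: [-0.6, -0.0, -2.4]
finger_gap: 33.5
finger_force: 25.0
```

Request:
carry_out(slide=[[0,0,-0.05],[0,0,-0.12],[0,0,-0.19],[0,0,-0.25],[0,0,-0.275],[0,0,-0.285],[0,0,-0.29],[0,0,-0.293],[0,0,-0.296],[0,0,-0.296]], dr=[[0,0,0],[0,0,0],[0,0,0],[0,0,0],[0,0,0],[0,0,0],[0,0,0],[0,0,0],[0,0,0],[0,0,0]], gripper=[20,20,20,20,20,20,20,20,20,20])

```text
clock: 5.4
eef_pos: [406.9, -314.9, 210.2]
eef_rot: [-3.141, 0.001, 3.14]
wrist_force: [-0.7, 0.3, -2.6]
finger_gap: 33.3
finger_force: 25.0
```

Request:
carry_out(slide=[[0,0,-0.004],[0,0,-0.006],[0,0,-0.008],[0,0,-0.008],[0,0,-0.008]], dr=[[0,0,0],[0,0,0],[0,0,0],[0,0,0],[0,0,0]], gripper=[20,20,20,20,20])

```text
clock: 5.82
eef_pos: [406.8, -314.9, 207.7]
eef_rot: [-3.141, 0.0, 3.14]
wrist_force: [-0.0, 0.6, -2.0]
finger_gap: 33.9
finger_force: 25.0
```

Request:
carry_out(slide=[[0,0,-0.002],[0,0,-0.004],[0,0,-0.004],[0,0,-0.004]], dr=[[0,0,0],[0,0,0],[0,0,0],[0,0,0]], gripper=[20,20,20,20])

```text
clock: 6.15
eef_pos: [407.0, -315.0, 207.7]
eef_rot: [-3.141, 0.001, 3.14]
wrist_force: [-2.2, 1.9, 10.1]
finger_gap: 33.8
finger_force: 25.0
```

Request:
carry_out(slide=[[0,0,0.003],[0,0,0.003],[0,0,0.003],[0,0,0.003],[0,0,0.003],[0,0,0.003],[0,0,0.003]], dr=[[0,0,0],[0,0,0],[0,0,0],[0,0,0],[0,0,0],[0,0,0],[0,0,0]], gripper=[20,36,40,50,60,70,75])

```text
clock: 6.73
eef_pos: [406.7, -314.9, 207.3]
eef_rot: [3.142, -0.0, 3.14]
wrist_force: [0.3, -0.7, 0.7]
finger_gap: 60.8
finger_force: 0.0
```

Request:
carry_out(slide=[[0,0,0.1],[0,0,0.22],[0,0,0.37],[0.1,0.11,0.37],[0.2,0.22,0.37],[0.3,0.34,0.37],[0.4,0.45,0.37],[0.5,0.566,0.37],[0.5,0.566,0.37]], dr=[[0,0,0],[0,0,0],[0,0,0],[0,0,0],[0,0,0],[0,0,0],[0,0,0],[0,0,0],[0,0,0]], gripper=[75,75,75,75,75,75,75,75,75])

```text
clock: 7.48
eef_pos: [534.5, -169.1, 299.6]
eef_rot: [3.141, 0.0, -3.139]
wrist_force: [-0.1, -0.4, -0.8]
finger_gap: 70.5
finger_force: 0.0
```

Request:
carry_out(slide=[[0.1,0.11,0],[0.2,0.22,0],[0.3,0.34,0],[0.4,0.45,0],[0.47,0.53,0],[0.507,0.566,0],[0.507,0.566,0],[0.507,0.566,0],[0.507,0.566,0]], dr=[[0,0,0],[0,0,0],[0,0,0],[0,0,0],[0,0,0],[0,0,0],[0,0,0],[0,0,0],[0,0,0]], gripper=[75,75,75,75,75,75,75,75,75])

```text
clock: 8.23
eef_pos: [658.0, -32.9, 299.9]
eef_rot: [-3.141, -0.0, 3.14]
wrist_force: [-0.4, -0.4, -0.5]
finger_gap: 70.5
finger_force: 0.0
```

```bash
python3 - <<'E'
from h import *
print(read_state()["eef_pos"],read_state()["joints"])
m=camera_model("wrist");np.save("pics/w2.npy",m,allow_pickle=True)
a=camera("wrist")[:,:,::-1];cv2.imwrite("pics/w2.png",cv2.resize(a,(800,600),interpolation=cv2.INTER_CUBIC))
R=np.array(m["R"])
for n,X in dict(rd=(658.5,-32,133),sq=(407,-315,141)).items():
    q=R@X+m["t"];th=np.arctan2(np.hypot(*q[:2]),q[2]);p=q[:2]/np.hypot(*q[:2])*th*K(m)+[m["cx"],m["cy"]];print(n,p/.7)
E
```

```text
[657.97388314 -32.91673288 299.85057332] [-1.05523988e-01  5.50723066e-01  1.17484418e+00 -1.77345040e-04
  1.41631642e+00 -1.67422516e+00]
rd [412.99918121 318.23281334]
sq [ 16.57242683 -21.04996407]
```

View pics/w2.png

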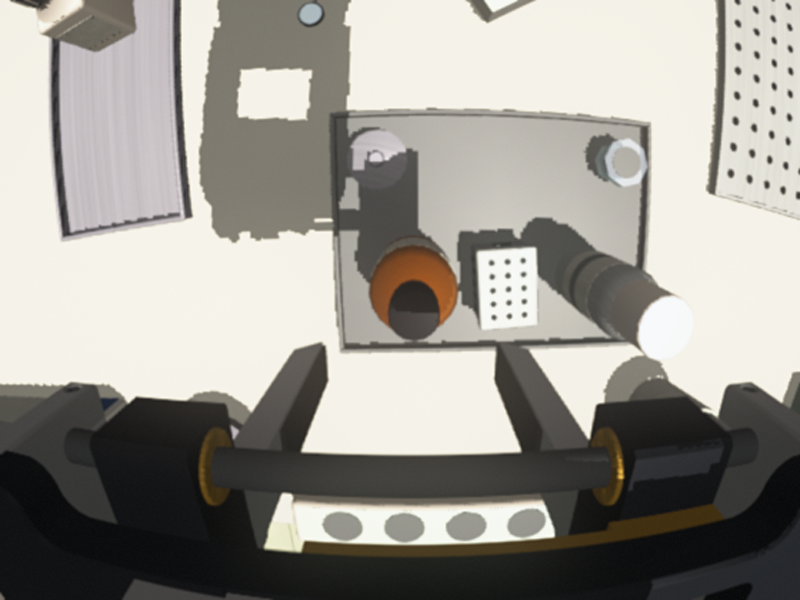

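Round cap top face at (414,315), prediction (413,318): good. Square bottle stands upright on the instrument tray.

Request:
carry_out(slide=[[0,0,-0.1],[0,0,-0.2],[0,0,-0.3],[0,0,-0.36],[0,0,-0.39],[0,0,-0.408],[0,0,-0.408]], dr=[[0,0,0],[0,0,0],[0,0,0],[0,0,0],[0,0,0],[0,0,0],[0,0,0]], gripper=[75,75,75,75,75,75,75], newtons=28)

```text
clock: 8.87
eef_pos: [658.3, -32.4, 198.0]
eef_rot: [-3.142, -0.0, 3.14]
wrist_force: [-0.8, -0.4, 0.0]
finger_gap: 70.2
finger_force: 0.0
```

Request:
carry_out(slide=[[0,0,0],[0,0,0],[0,0,0],[0,0,0],[0,0,0],[0,0,0],[0,0,0]], dr=[[0,0,0],[0,0,0],[0,0,0],[0,0,0],[0,0,0],[0,0,0],[0,0,0]], gripper=[50,42,36,31,26,20,15])

```text
clock: 9.45
eef_pos: [658.5, -31.8, 198.0]
eef_rot: [3.141, 0.0, 3.14]
wrist_force: [0.2, 1.4, 1.9]
finger_gap: 29.4
finger_force: 28.0
```

Request:
carry_out(slide=[[0,0,0.06],[0,0,0.14],[0,0,0.22],[-0.01,-0.02,0.24],[-0.05,-0.08,0.24],[-0.1,-0.16,0.24],[-0.16,-0.25,0.24],[-0.22,-0.35,0.24],[-0.28,-0.45,0.24],[-0.353,-0.556,0.24]], dr=[[0,0,0],[0,0,0],[0,0,0],[0,0,0],[0,0,0],[0,0,0],[0,0,0],[0,0,0],[0,0,0],[0,0,0]], gripper=[15,15,15,15,15,15,15,15,15,15])

```text
clock: 10.28
eef_pos: [569.1, -171.9, 256.7]
eef_rot: [3.141, -0.001, 3.141]
wrist_force: [0.0, -0.0, -3.7]
finger_gap: 29.6
finger_force: 28.0
```

Request:
carry_out(slide=[[-0.06,-0.1,0],[-0.12,-0.2,0],[-0.18,-0.29,0],[-0.24,-0.38,0],[-0.29,-0.46,0],[-0.33,-0.52,0],[-0.35,-0.55,0],[-0.353,-0.556,0],[-0.353,-0.556,0],[-0.353,-0.556,0]], dr=[[0,0,0],[0,0,0],[0,0,0],[0,0,0],[0,0,0],[0,0,0],[0,0,0],[0,0,0],[0,0,0],[0,0,0]], gripper=[15,15,15,15,15,15,15,15,15,15])

```text
clock: 11.12
eef_pos: [482.4, -309.2, 257.6]
eef_rot: [3.141, -0.0, 3.141]
wrist_force: [0.2, 0.1, -4.9]
finger_gap: 29.2
finger_force: 28.0
```

Request:
carry_out(slide=[[0,0,-0.05],[0,0,-0.11],[0,0,-0.17],[0,0,-0.21],[0,0,-0.225],[0,0,-0.232],[0,0,-0.236],[0,0,-0.239],[0,0,-0.242],[0,0,-0.242]], dr=[[0,0,0],[0,0,0],[0,0,0],[0,0,0],[0,0,0],[0,0,0],[0,0,0],[0,0,0],[0,0,0],[0,0,0]], gripper=[15,15,15,15,15,15,15,15,15,15])

```text
clock: 11.95
eef_pos: [482.1, -309.9, 197.8]
eef_rot: [-3.141, 0.001, 3.14]
wrist_force: [1.1, 0.7, -4.3]
finger_gap: 29.4
finger_force: 28.0
```

Request:
carry_out(slide=[[0,0,-0.002],[0,0,-0.004],[0,0,-0.005],[0,0,-0.005],[0,0,-0.005]], dr=[[0,0,0],[0,0,0],[0,0,0],[0,0,0],[0,0,0]], gripper=[15,15,15,15,15])

```text
clock: 12.37
eef_pos: [482.2, -310.0, 196.9]
eef_rot: [-3.141, 0.001, 3.14]
wrist_force: [-0.3, 3.3, 5.8]
finger_gap: 29.5
finger_force: 28.0
```

Request:
carry_out(slide=[[0,0,0.002],[0,0,0.002],[0,0,0.002],[0,0,0.002],[0,0,0.002],[0,0,0.002],[0,0,0.002]], dr=[[0,0,0],[0,0,0],[0,0,0],[0,0,0],[0,0,0],[0,0,0],[0,0,0]], gripper=[15,32,40,50,60,70,75])

```text
clock: 12.95
eef_pos: [482.0, -309.9, 196.6]
eef_rot: [-3.142, -0.0, 3.14]
wrist_force: [0.7, -0.3, -0.4]
finger_gap: 60.1
finger_force: 0.0
```

Request:
carry_out(slide=[[0,0,0.1],[0,0,0.22],[0,0,0.34],[0,0,0.412],[0.07,0.14,0.412],[0.13,0.28,0.412],[0.2,0.43,0.412],[0.27,0.58,0.412],[0.32,0.7,0.412],[0.356,0.8,0.412]], dr=[[0,0,0],[0,0,0],[0,0,0],[0,0,0],[0,0,0],[0,0,0],[0,0,0],[0,0,0],[0,0,0],[0,0,0]], gripper=[75,75,75,75,75,75,75,75,75,75])

```text
clock: 13.78
eef_pos: [571.7, -107.4, 299.6]
eef_rot: [3.141, 0.0, -3.142]
wrist_force: [-0.5, -0.3, -0.7]
finger_gap: 70.5
finger_force: 0.0
```

Request:
carry_out(slide=[[0.06,0.15,0],[0.12,0.3,0],[0.18,0.45,0],[0.24,0.6,0],[0.3,0.74,0],[0.34,0.85,0],[0.356,0.894,0],[0.356,0.894,0],[0.356,0.894,0],[0.356,0.894,0]], dr=[[0,0,0],[0,0,0],[0,0,0],[0,0,0],[0,0,0],[0,0,0],[0,0,0],[0,0,0],[0,0,0],[0,0,0]], gripper=[75,75,75,75,75,75,75,75,75,75])

```text
clock: 14.62
eef_pos: [659.8, 112.0, 299.7]
eef_rot: [-3.141, -0.0, 3.139]
wrist_force: [-0.2, -0.1, 1.5]
finger_gap: 70.3
finger_force: 0.0
```

```bash
python3 - <<'E'
from h import *
m=camera_model("wrist")
a=camera("wrist")[:,:,::-1];b=camera("top")[:,:,::-1]
cv2.imwrite("pics/m3.png",np.hstack([cv2.resize(a[100:380,150:450],(400,373),interpolation=3),cv2.resize(b[150:330,230:550],(400,225),interpolation=3) if 0 else cv2.resize(b[130:317,330:530],(400,373),interpolation=3)]))
R=np.array(m["R"])
for n,X in dict(can=(660,113.6,154)).items():
    q=R@X+m["t"];th=np.arctan2(np.hypot(*q[:2]),q[2]);p=q[:2]/np.hypot(*q[:2])*th*K(m)+[m["cx"],m["cy"]];print(n,(p-[150,100])*4/3)
E
```

```text
can [186.8876003 174.2254091]
```

View pics/m3.png

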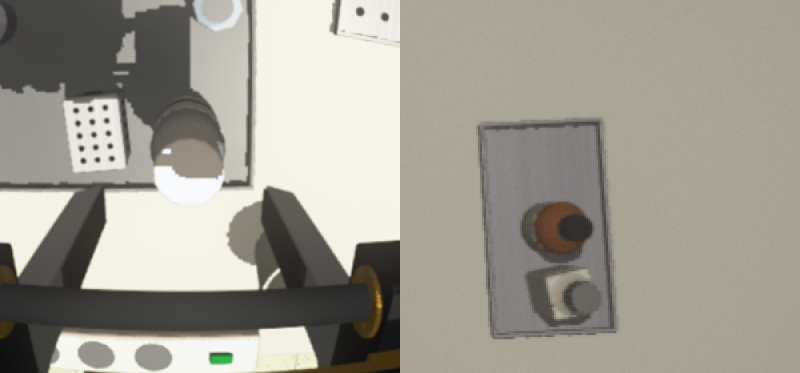

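Can cap at (188,172), predicted (187,174); both bottles upright in the instrument tray.

Request:
carry_out(slide=[[0,0,-0.08],[0,0,-0.17],[0,0,-0.25],[0,0,-0.3],[0,0,-0.33],[0,0,-0.34],[0,0,-0.34]], dr=[[0,0,0],[0,0,0],[0,0,0],[0,0,0],[0,0,0],[0,0,0],[0,0,0]], gripper=[75,75,75,75,75,75,75], newtons=25)

```text
clock: 15.3
eef_pos: [660.1, 113.3, 214.9]
eef_rot: [3.142, 0.0, 3.14]
wrist_force: [0.5, 0.0, -0.9]
finger_gap: 70.3
finger_force: 0.0
```

Request:
carry_out(slide=[[0,0,0],[0,0,0],[0,0,0],[0,0,0],[0,0,0],[0,0,0],[0,0,0]], dr=[[0,0,0],[0,0,0],[0,0,0],[0,0,0],[0,0,0],[0,0,0],[0,0,0]], gripper=[60,52,45,40,36,30,25])

```text
clock: 15.88
eef_pos: [660.1, 113.8, 215.0]
eef_rot: [3.141, 0.001, 3.14]
wrist_force: [0.2, 1.8, 2.4]
finger_gap: 39.8
finger_force: 25.0
```

Request:
carry_out(slide=[[0,0,0.06],[0,0,0.16],[0,0,0.26],[-0.01,-0.03,0.32],[-0.03,-0.12,0.32],[-0.06,-0.24,0.32],[-0.1,-0.38,0.32],[-0.13,-0.52,0.32],[-0.17,-0.66,0.32],[-0.2,-0.8,0.32]], dr=[[0,0,0],[0,0,0],[0,0,0],[0,0,0],[0,0,0],[0,0,0],[0,0,0],[0,0,0],[0,0,0],[0,0,0]], gripper=[25,25,25,25,25,25,25,25,25,25])

```text
clock: 16.72
eef_pos: [608.7, -88.4, 294.2]
eef_rot: [3.142, -0.001, 3.14]
wrist_force: [1.2, -0.4, -1.7]
finger_gap: 40.3
finger_force: 25.0
```

Request:
carry_out(slide=[[-0.04,-0.14,0],[-0.07,-0.28,0],[-0.1,-0.42,0],[-0.14,-0.56,0],[-0.17,-0.69,0],[-0.195,-0.8,0],[-0.208,-0.855,0],[-0.212,-0.874,0],[-0.212,-0.874,0],[-0.212,-0.874,0]], dr=[[0,0,0],[0,0,0],[0,0,0],[0,0,0],[0,0,0],[0,0,0],[0,0,0],[0,0,0],[0,0,0],[0,0,0]], gripper=[25,25,25,25,25,25,25,25,25,25])

```text
clock: 17.55
eef_pos: [557.2, -303.9, 294.4]
eef_rot: [3.141, -0.0, 3.141]
wrist_force: [0.6, 0.8, -1.9]
finger_gap: 40.3
finger_force: 25.0
```

Request:
carry_out(slide=[[0,0,-0.06],[0,0,-0.14],[0,0,-0.22],[0,0,-0.28],[0,0,-0.3],[0,0,-0.31],[0,0,-0.316],[0,0,-0.319],[0,0,-0.322],[0,0,-0.322]], dr=[[0,0,0],[0,0,0],[0,0,0],[0,0,0],[0,0,0],[0,0,0],[0,0,0],[0,0,0],[0,0,0],[0,0,0]], gripper=[25,25,25,25,25,25,25,25,25,25])

```text
clock: 18.38
eef_pos: [557.2, -304.9, 214.8]
eef_rot: [-3.141, 0.001, 3.14]
wrist_force: [-0.1, -0.0, -2.0]
finger_gap: 40.0
finger_force: 25.0
```

Request:
carry_out(slide=[[0,0,-0.002],[0,0,-0.004],[0,0,-0.005],[0,0,-0.005],[0,0,-0.005]], dr=[[0,0,0],[0,0,0],[0,0,0],[0,0,0],[0,0,0]], gripper=[25,25,25,25,25])

```text
clock: 18.8
eef_pos: [557.3, -305.0, 213.9]
eef_rot: [-3.141, 0.001, 3.14]
wrist_force: [0.1, 1.0, 5.7]
finger_gap: 40.2
finger_force: 25.0
```

Request:
carry_out(slide=[[0,0,0.002],[0,0,0.002],[0,0,0.002],[0,0,0.002],[0,0,0.002],[0,0,0.002],[0,0,0.002]], dr=[[0,0,0],[0,0,0],[0,0,0],[0,0,0],[0,0,0],[0,0,0],[0,0,0]], gripper=[25,43,50,56,62,70,75])

```text
clock: 19.38
eef_pos: [557.0, -304.9, 213.2]
eef_rot: [3.141, -0.0, 3.14]
wrist_force: [-1.1, 0.7, 0.2]
finger_gap: 68.1
finger_force: 0.0
```

Request:
carry_out(slide=[[0,0,0.1],[0,0,0.22],[0,0,0.34],[0,0,0.4],[0.04,0.12,0.4],[0.08,0.24,0.4],[0.12,0.37,0.4],[0.15,0.5,0.4],[0.18,0.62,0.4],[0.2,0.7,0.4]], dr=[[0,0,0],[0,0,0],[0,0,0],[0,0,0],[0,0,0],[0,0,0],[0,0,0],[0,0,0],[0,0,0],[0,0,0]], gripper=[75,75,75,75,80,80,80,80,80,80])

```text
clock: 20.22
eef_pos: [607.4, -127.3, 313.5]
eef_rot: [3.141, 0.0, -3.141]
wrist_force: [-0.4, 0.2, -0.6]
finger_gap: 74.9
finger_force: 0.0
```

Request:
carry_out(slide=[[0.04,0.13,-0.05],[0.08,0.26,-0.1],[0.12,0.39,-0.15],[0.16,0.5,-0.2],[0.2,0.6,-0.26],[0.222,0.674,-0.33],[0.222,0.674,-0.4],[0.222,0.674,-0.45],[0.222,0.674,-0.45],[0.222,0.674,-0.45]], dr=[[0,0,0.0143],[0,0,0.0143],[0,0,0.0143],[0,0,0.0143],[0,0,0.0143],[0,0,0.0143],[0,0,0.0143],[0,0,0.0143],[0,0,0.0143],[0,0,0.0143]], gripper=[80,80,80,80,80,80,80,80,80,80])

```text
clock: 21.05
eef_pos: [662.4, 38.0, 200.9]
eef_rot: [-3.142, -0.001, -3.054]
wrist_force: [-0.0, -0.2, 0.2]
finger_gap: 75.2
finger_force: 0.0
```

```bash
python3 - <<'E'
from h import *
m=camera_model("wrist")
a=camera("wrist")[:,:,::-1];b=camera("top")[:,:,::-1]
cv2.imwrite("pics/m4.png",np.hstack([cv2.resize(a[100:380,150:450],(400,373),interpolation=3),cv2.resize(b[130:317,330:530],(400,373),interpolation=3)]))
R=np.array(m["R"]);c,s=np.cos(.09),np.sin(.09)
for x,y in [(31,23),(31,-23),(-31,-23),(-31,23)]:
    X=np.array([662.5+c*x-s*y,38.7+s*x+c*y,48])
    q=R@X+m["t"];th=np.arctan2(np.hypot(*q[:2]),q[2]);p=q[:2]/np.hypot(*q[:2])*th*K(m)+[m["cx"],m["cy"]];print((p-[150,100])*4/3)
E
```

```text
[223.85316787 219.76246086]
[146.36297856 219.97891458]
[143.33479126 116.8904126 ]
[226.60314703 116.70088769]
```

View pics/m4.png

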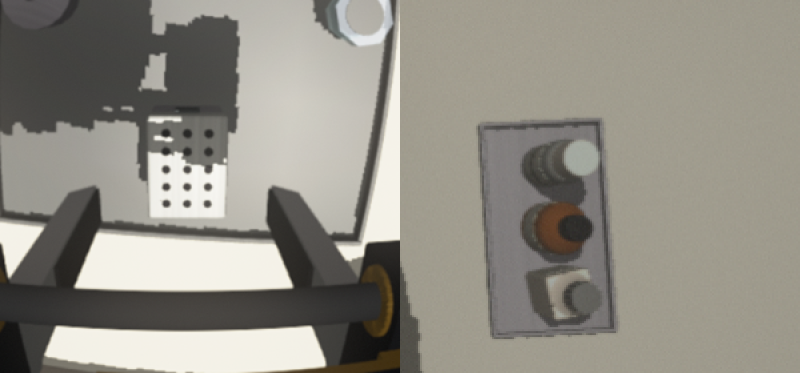

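All three stand upright on the instrument tray; box lid spans (148,116)-(227,217), 1–2 mm left of the prediction; square with the fingers.

Request:
carry_out(slide=[[-0.003,0.006,-0.1],[-0.003,0.006,-0.2],[-0.003,0.006,-0.28],[-0.003,0.006,-0.33],[-0.003,0.006,-0.352],[-0.003,0.006,-0.364],[-0.003,0.006,-0.364]], dr=[[0,0,0],[0,0,0],[0,0,0],[0,0,0],[0,0,0],[0,0,0],[0,0,0]], gripper=[80,80,80,80,80,80,80], newtons=25)

```text
clock: 21.73
eef_pos: [662.1, 39.9, 110.6]
eef_rot: [-3.142, 0.001, -3.053]
wrist_force: [0.2, 0.7, 0.3]
finger_gap: 75.5
finger_force: 0.0
```

Request:
carry_out(slide=[[0,0,0],[0,0,0],[0,0,0],[0,0,0],[0,0,0],[0,0,0],[0,0,0]], dr=[[0,0,0],[0,0,0],[0,0,0],[0,0,0],[0,0,0],[0,0,0],[0,0,0]], gripper=[62,56,51,47,43,38,33])

```text
clock: 22.32
eef_pos: [661.9, 40.1, 110.3]
eef_rot: [-3.142, 0.0, -3.053]
wrist_force: [-1.1, -0.4, 3.8]
finger_gap: 45.6
finger_force: 25.0
```

Request:
carry_out(slide=[[0,0,0.06],[0,0,0.14],[0,0,0.22],[-0.02,0.03,0.24],[-0.06,0.09,0.24],[-0.12,0.17,0.24],[-0.19,0.27,0.24],[-0.27,0.38,0.24],[-0.34,0.48,0.24],[-0.413,0.58,0.24]], dr=[[0,0,0],[0,0,0],[0,0,0],[0,0,0],[0,0,0],[0,0,0],[0,0,0],[0,0,0],[0,0,0],[0,0,0]], gripper=[33,33,33,33,33,33,33,33,33,33])

```text
clock: 23.15
eef_pos: [556.7, 186.5, 168.9]
eef_rot: [-3.141, -0.001, -3.053]
wrist_force: [0.2, 0.5, -1.8]
finger_gap: 45.7
finger_force: 25.0
```

Request:
carry_out(slide=[[-0.07,0.1,0],[-0.14,0.2,0],[-0.21,0.3,0],[-0.28,0.4,0],[-0.34,0.48,0],[-0.385,0.54,0],[-0.405,0.57,0],[-0.413,0.58,0],[-0.413,0.58,0],[-0.413,0.58,0]], dr=[[0,0,-0.005],[0,0,-0.01],[0,0,-0.015],[0,0,-0.02],[0,0,-0.025],[0,0,-0.0294],[0,0,-0.0294],[0,0,-0.0294],[0,0,-0.0294],[0,0,-0.0294]], gripper=[33,33,33,33,33,33,33,33,33,33])

```text
clock: 23.98
eef_pos: [455.6, 329.5, 169.6]
eef_rot: [-3.141, -0.0, 3.046]
wrist_force: [-0.7, -0.5, -2.0]
finger_gap: 45.9
finger_force: 25.0
```

```bash
python3 - <<'E'
from h import *
m=camera_model("wrist");np.save("pics/w5.npy",m,allow_pickle=True)
print(read_state()["eef_pos"])
a=camera("wrist")[:,:,::-1];cv2.imwrite("pics/w5.png",cv2.resize(a,(800,600),interpolation=cv2.INTER_CUBIC))
E
```

```text
[455.62617491 329.4829554  169.64254101]
```

View pics/w5.png

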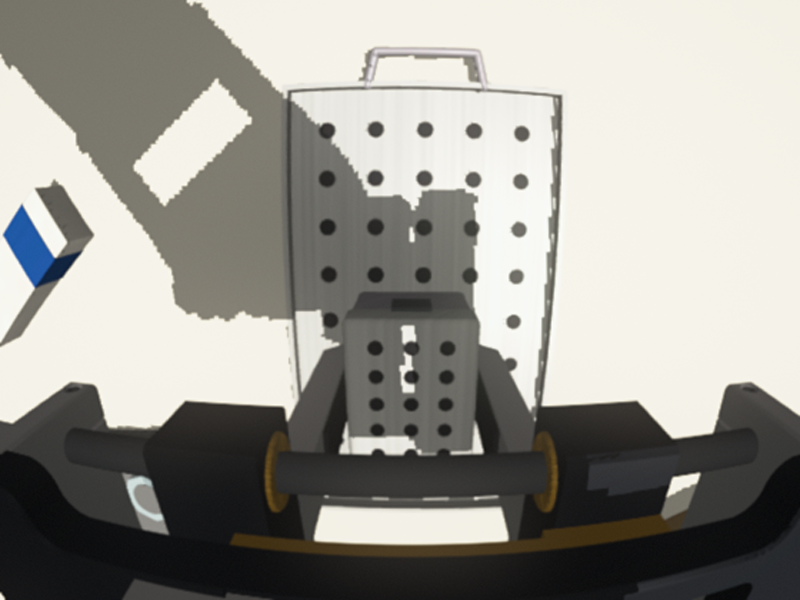

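```bash
python3 - <<'E'
from h import *
np.set_printoptions(precision=1,suppress=True)
m=np.load("pics/w5.npy",allow_pickle=True).item()
w=lambda x,y,z:onz(fray(m,x*.7,y*.7),z)
for p in [(425,129),(424,227),(423,275)]: print("midhole",w(*p,3))
for p in [(290,90),(562,95)]: print("front",w(*p,12))
for p in [(360,499),(420,503),(500,506)]: print("back",w(*p,12))
print("side row275",w(294,275,12),w(554,275,12))
b=(456,329.5); f=[w(290,90,12),w(562,95,12)]
E
```

```text
midhole [353.7 346.4   3. ]
midhole [406.  340.9   3. ]
midhole [432.2 338.    3. ]
front [325.  278.7  12. ]
front [339.9 420.   12. ]
back [573.1 284.5  12. ]
back [579.7 323.1  12. ]
back [589.6 375.6  12. ]
side row275 [423.4 269.1  12. ] [436.7 409.   12. ]
```

```bash
python3 - <<'E'
from h import *
np.set_printoptions(precision=1,suppress=True)
m=np.load("pics/w5.npy",allow_pickle=True).item()
w=lambda x,y,z:onz(fray(m,x*.7,y*.7),z)
a,b=w(345,318,107.5),w(478,318,107.5);print("lid front",a,b,(a+b)/2, b-a)
print("lid holes mid",w(411.5,348,107.5),w(411,430,107.5))
# holes in the fixed pictures
for n,box in (("top",(185,310,95,185)),("side",(320,420,205,395))):
    M=camera_model(n);g=cv2.cvtColor(cv2.imread(f"pics/{n}0.png"),6).astype(np.uint8)
    y0,y1,x0,x1=box;r=g[y0:y1,x0:x1]
    bh=cv2.morphologyEx(r,cv2.MORPH_BLACKHAT,np.ones((9,9)))
    k,l,st,ce=cv2.connectedComponentsWithStats((bh>35).astype(np.uint8))
    pts=np.array([onz(ray(M,*(c+[x0,y0])),3) for c,s in zip(ce[1:],st[1:]) if 2<=s[4]<=40])
    print(n,len(pts),pts[:,:2].mean(0),pts[:,:2].min(0),pts[:,:2].max(0))
    if n=="top": print(cv2.minAreaRect(pts[:,:2].astype(np.float32)))
E
```

```text
lid front [422.1 310.7 107.5] [426.3 353.8 107.5] [424.2 332.2 107.5] [ 4.2 43.2  0. ]
lid holes mid [434.5 331.3 107.5] [465.8 328.1 107.5]
top 62 [442.8 333.9] [309.3 263.7] [587.1 397.4]
((446.88800048828125, 332.4913330078125), (114.0228500366211, 276.7603759765625), 84.95864868164062)
side 49 [479.4 327.5] [313.1 250.8] [592.5 394.6]
```

```bash
python3 - <<'E'
from h import *
np.set_printoptions(precision=1,suppress=True)
th=-.095;A=np.array([[np.cos(th),np.sin(th)],[-np.sin(th),np.cos(th)]])
for n,box in (("top",(185,310,95,185)),("side",(320,420,205,395))):
    M=camera_model(n);g=cv2.cvtColor(cv2.imread(f"pics/{n}0.png"),6).astype(np.uint8)
    y0,y1,x0,x1=box;r=g[y0:y1,x0:x1]
    bh=cv2.morphologyEx(r,cv2.MORPH_BLACKHAT,np.ones((9,9)))
    k,l,st,ce=cv2.connectedComponentsWithStats((bh>35).astype(np.uint8))
    P=[]
    for i in range(1,k):
        if 2<=st[i,4]<=40 and max(st[i,2:4])<8:
            w=bh*(l==i);yy,xx=np.mgrid[:r.shape[0],:r.shape[1]];c=np.array([(w*xx).sum(),(w*yy).sum()])/w.sum()
            P.append(onz(ray(M,*(c+[x0,y0])),3)[:2])
    q=(np.array(P)-[456,330])@A.T
    q=q[(abs(q[:,0])<115)&(abs(q[:,1])<62)]
    print(n,len(q)); print(q[np.lexsort((q[:,1],np.round(q[:,0]/12)))].tolist().__repr__() if 0 else "")
    for s in np.unique(np.round(q[:,0]/13)):
        e=q[np.round(q[:,0]/13)==s];e=e[np.argsort(e[:,1])];print(e[:,0].mean().round(1),e[:,1].round(1))
E
```

```text
top 45

-102.8 [-46.1 -20.2   5.4  31.8  58. ]
-76.5 [-45.9 -20.2   5.9  32.2  57.9]
-50.2 [-46.7 -20.6   5.9  31.2  57.8]
-23.9 [-46.7 -20.9   5.5  31.3  57.1]
2.3 [-47.1 -21.2   4.9  31.   57.1]
28.5 [-47.1 -21.4   4.7  30.7  56.2]
54.8 [-47.8 -22.    4.3  30.2  56.1]
81.1 [-47.9 -22.    3.8  30.2  56.1]
107.4 [-48.1 -22.4   3.6  29.6  56.1]
side 41

-101.8 [-46.6 -20.8   5.1  29.2]
-75.7 [-47.2 -21.2   4.8  30.7]
-49.4 [-47.4 -21.6   4.8  30.8]
-23.1 [-47.8 -21.6   4.   30.2]
3.2 [-48.2 -22.1   4.   30.1  55.7]
29.5 [-48.4 -22.2   3.6  29.7  55.6]
55.8 [-48.8 -22.8   3.3  29.6  55.7]
82.1 [-49.2 -22.9   3.   29.1  55.2]
108.3 [-49.3 -23.2   2.7  28.7  54.8]
```

Hole grid, seen from top, side and wrist, puts the tray's middle at about (457.5, 334.3), yaw −0.105; correcting for that as I descend.

Request:
carry_out(slide=[[0.009,0.017,0],[0.009,0.017,-0.04],[0.009,0.017,-0.1],[0.009,0.017,-0.16],[0.009,0.017,-0.2],[0.009,0.017,-0.22],[0.009,0.017,-0.232],[0.009,0.017,-0.238],[0.009,0.017,-0.242],[0.009,0.017,-0.242]], dr=[[0,0,-0.0016],[0,0,-0.0016],[0,0,-0.0016],[0,0,-0.0016],[0,0,-0.0016],[0,0,-0.0016],[0,0,-0.0016],[0,0,-0.0016],[0,0,-0.0016],[0,0,-0.0016]], gripper=[33,33,33,33,33,33,33,33,33,33])

```text
clock: 24.87
eef_pos: [457.7, 334.4, 109.8]
eef_rot: [3.141, 0.001, 3.035]
wrist_force: [-0.1, -0.4, -2.2]
finger_gap: 45.7
finger_force: 25.0
```

Request:
carry_out(slide=[[0,0,-0.002],[0,0,-0.004],[0,0,-0.005],[0,0,-0.005],[0,0,-0.005]], dr=[[0,0,0],[0,0,0],[0,0,0],[0,0,0],[0,0,0]], gripper=[33,33,33,33,33])

```text
clock: 25.28
eef_pos: [457.7, 334.5, 109.3]
eef_rot: [3.141, 0.001, 3.035]
wrist_force: [-3.6, -2.5, 7.8]
finger_gap: 45.7
finger_force: 25.0
```

Request:
carry_out(slide=[[0,0,0.003],[0,0,0.003],[0,0,0.003],[0,0,0.003],[0,0,0.003],[0,0,0.003],[0,0,0.003]], dr=[[0,0,0],[0,0,0],[0,0,0],[0,0,0],[0,0,0],[0,0,0],[0,0,0]], gripper=[33,50,55,60,66,72,78])

```text
clock: 25.87
eef_pos: [457.5, 334.3, 108.9]
eef_rot: [3.142, -0.0, 3.035]
wrist_force: [-0.8, -0.2, -0.7]
finger_gap: 70.8
finger_force: 0.0
```

Request:
carry_out(slide=[[0,0,0.06],[0,0,0.16],[0,0,0.28],[0,0,0.42],[0.05,-0.12,0.56],[0.1,-0.25,0.7],[0.15,-0.38,0.82],[0.2,-0.5,0.82],[0.2,-0.6,0.82],[0.2,-0.7,0.82]], dr=[[0,0,0],[0,0,0],[0,0,0],[0,0,0.0167],[0,0,0.0167],[0,0,0.0167],[0,0,0.0167],[0,0,0.0167],[0,0,0.0167],[0,0,0.0167]], gripper=[78,78,78,78,78,78,78,78,78,78])

```text
clock: 26.7
eef_pos: [508.0, 157.2, 314.9]
eef_rot: [3.141, 0.002, 3.139]
wrist_force: [0.7, -0.9, 0.2]
finger_gap: 73.5
finger_force: 0.0
```

```bash
python3 - <<'E'
from h import *
print(read_state()["eef_pos"])
b=camera("top")[:,:,::-1];c=camera("side")[:,:,::-1]
cv2.imwrite("pics/t6.png",b)
cv2.imwrite("pics/m6.png",np.hstack([cv2.resize(b[180:320,90:190],(400,560),interpolation=3),cv2.resize(c[300:420,200:400],(400,560),interpolation=3)]))
E
```

```text
[508.03549681 157.20993209 314.87864898]
```

View pics/m6.png

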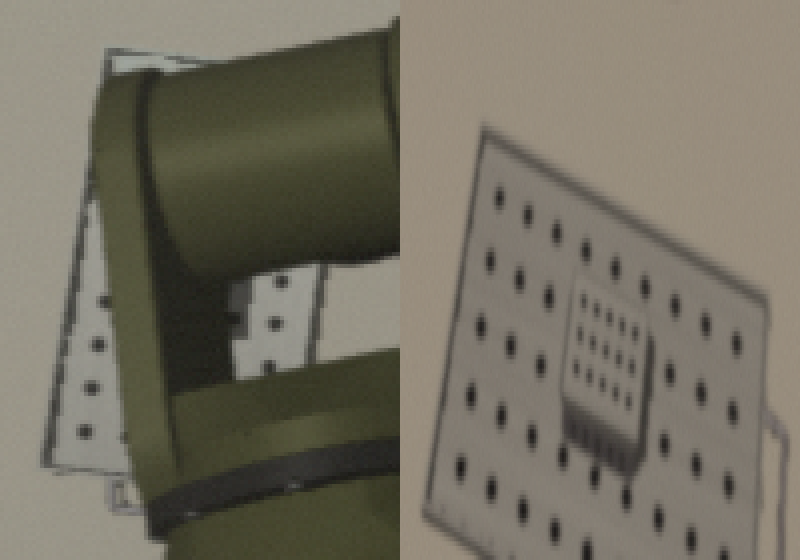

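Box sits flat, aligned, three holes free on each side. Now the can back.

Request:
carry_out(slide=[[0.01,-0.14,0],[0.02,-0.28,0],[0.03,-0.43,0],[0.05,-0.58,0],[0.07,-0.73,0],[0.09,-0.86,0],[0.1,-0.928,0],[0.1,-0.928,0]], dr=[[0,0,0],[0,0,0],[0,0,0],[0,0,0],[0,0,0],[0,0,0],[0,0,0],[0,0,0]], gripper=[75,75,75,75,75,75,75,75])

```text
clock: 27.47
eef_pos: [532.8, -75.0, 313.6]
eef_rot: [-3.141, -0.0, 3.137]
wrist_force: [0.1, 1.1, -0.4]
finger_gap: 70.6
finger_force: 0.0
```

Request:
carry_out(slide=[[0.01,-0.14,0],[0.02,-0.28,0],[0.03,-0.43,0],[0.05,-0.58,0],[0.07,-0.73,0],[0.09,-0.86,0],[0.098,-0.929,0],[0.098,-0.929,0],[0.098,-0.929,0],[0.098,-0.929,0]], dr=[[0,0,0],[0,0,0],[0,0,0],[0,0,0],[0,0,0],[0,0,0],[0,0,0],[0,0,0],[0,0,0],[0,0,0]], gripper=[75,75,75,75,75,75,75,75,75,75])

```text
clock: 28.3
eef_pos: [557.4, -303.2, 313.8]
eef_rot: [3.141, -0.0, 3.142]
wrist_force: [-0.2, 0.7, 0.4]
finger_gap: 70.5
finger_force: 0.0
```

```bash
python3 - <<'E'
from h import *
print(read_state()["eef_pos"],read_state()["eef_rot"])
b=camera("top")[:,:,::-1]; a=camera("wrist")[:,:,::-1]
cv2.imwrite("pics/m7.png",np.hstack([cv2.resize(b[180:320,90:190],(400,560),interpolation=3),cv2.resize(a[100:380,190:390],(400,560),interpolation=3)]))
E
```

```text
[ 557.44875168 -303.24681275  313.81587424] [ 3.14117952e+00 -1.75877781e-04  3.14154956e+00]
```

View pics/m7.png

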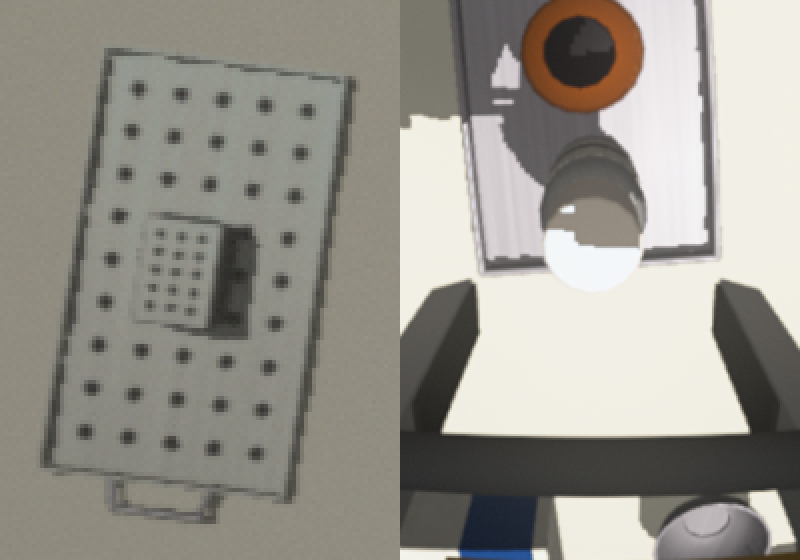

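```bash
python3 - <<'E'
from h import *
T=camera_model("top");f=lambda x,y,z:onz(ray(T,90+(x+.5)/4-.5,180+(y+.5)/4-.5),z).round(1)
print("lid",f(179,272.5,47),"grid",f(197,271,3),"rim12",f(199,273,12))
print([f(*p,12) for p in[(107,50),(355,80),(290,500),(42,465)]])
E
```

```text
lid [457.8 331.7  47. ] grid [458.  334.4   3. ] rim12 [457.  330.5  12. ]
[array([591.1, 392.3,  12. ]), array([576.5, 241.2,  12. ]), array([322.6, 270.1,  12. ]), array([340.3, 418.8,  12. ])]
```

Request:
carry_out(slide=[[0,0,-0.1],[0,0,-0.2],[0,0,-0.3],[0,0,-0.36],[0,0,-0.39],[0,0,-0.402],[0,0,-0.402]], dr=[[0,0,0],[0,0,0],[0,0,0],[0,0,0],[0,0,0],[0,0,0],[0,0,0]], gripper=[75,75,75,75,75,75,75], newtons=25)

```text
clock: 28.98
eef_pos: [557.2, -304.4, 213.7]
eef_rot: [-3.141, 0.0, 3.141]
wrist_force: [-0.1, -0.1, 0.2]
finger_gap: 70.5
finger_force: 0.0
```

Request:
carry_out(slide=[[0,0,0],[0,0,0],[0,0,0],[0,0,0],[0,0,0],[0,0,0],[0,0,0]], dr=[[0,0,0],[0,0,0],[0,0,0],[0,0,0],[0,0,0],[0,0,0],[0,0,0]], gripper=[60,52,45,40,36,30,25])

```text
clock: 29.57
eef_pos: [557.1, -304.9, 213.8]
eef_rot: [-3.141, 0.001, 3.14]
wrist_force: [0.1, 0.2, 3.3]
finger_gap: 39.8
finger_force: 25.0
```

Request:
carry_out(slide=[[0,0,0.06],[0,0,0.16],[0,0,0.26],[0.01,0.03,0.325],[0.03,0.12,0.325],[0.06,0.24,0.325],[0.1,0.38,0.325],[0.13,0.52,0.325],[0.17,0.66,0.325],[0.2,0.8,0.325]], dr=[[0,0,0],[0,0,0],[0,0,0],[0,0,0],[0,0,0],[0,0,0],[0,0,0],[0,0,0],[0,0,0],[0,0,0]], gripper=[25,25,25,25,25,25,25,25,25,25])

```text
clock: 30.4
eef_pos: [607.2, -103.3, 294.3]
eef_rot: [3.142, -0.001, 3.14]
wrist_force: [-1.1, 0.9, -2.4]
finger_gap: 40.0
finger_force: 25.0
```

Request:
carry_out(slide=[[0.04,0.14,0],[0.07,0.28,0],[0.1,0.42,0],[0.14,0.56,0],[0.17,0.69,0],[0.195,0.8,0],[0.208,0.855,0],[0.212,0.874,0],[0.212,0.874,0],[0.212,0.874,0]], dr=[[0,0,0],[0,0,0],[0,0,0],[0,0,0],[0,0,0],[0,0,0],[0,0,0],[0,0,0],[0,0,0],[0,0,0]], gripper=[25,25,25,25,25,25,25,25,25,25])

```text
clock: 31.23
eef_pos: [659.9, 112.4, 294.4]
eef_rot: [-3.141, -0.0, 3.14]
wrist_force: [-0.2, -0.4, -2.2]
finger_gap: 40.3
finger_force: 25.0
```

Request:
carry_out(slide=[[0,0,-0.06],[0,0,-0.14],[0,0,-0.22],[0,0,-0.275],[0,0,-0.295],[0,0,-0.305],[0,0,-0.311],[0,0,-0.315],[0,0,-0.317],[0,0,-0.317]], dr=[[0,0,0],[0,0,0],[0,0,0],[0,0,0],[0,0,0],[0,0,0],[0,0,0],[0,0,0],[0,0,0],[0,0,0]], gripper=[25,25,25,25,25,25,25,25,25,25])

```text
clock: 32.07
eef_pos: [660.2, 113.5, 216.1]
eef_rot: [3.142, 0.001, 3.14]
wrist_force: [0.4, -0.3, -2.5]
finger_gap: 39.9
finger_force: 25.0
```

Request:
carry_out(slide=[[0,0,-0.002],[0,0,-0.004],[0,0,-0.005],[0,0,-0.005],[0,0,-0.005]], dr=[[0,0,0],[0,0,0],[0,0,0],[0,0,0],[0,0,0]], gripper=[25,25,25,25,25])

```text
clock: 32.48
eef_pos: [660.2, 113.7, 214.8]
eef_rot: [3.141, 0.001, 3.14]
wrist_force: [-0.7, 0.6, 3.0]
finger_gap: 40.1
finger_force: 25.0
```

Request:
carry_out(slide=[[0,0,0.001],[0,0,0.001],[0,0,0.001],[0,0,0.001],[0,0,0.001],[0,0,0.001],[0,0,0.001]], dr=[[0,0,0],[0,0,0],[0,0,0],[0,0,0],[0,0,0],[0,0,0],[0,0,0]], gripper=[25,43,50,56,62,70,75])

```text
clock: 33.07
eef_pos: [660.0, 113.5, 214.2]
eef_rot: [-3.142, -0.0, 3.14]
wrist_force: [0.5, 0.0, -0.4]
finger_gap: 67.9
finger_force: 0.0
```

Request:
carry_out(slide=[[0,0,0.1],[0,0,0.22],[0,0,0.35],[0,0,0.35],[-0.07,-0.14,0.35],[-0.13,-0.28,0.35],[-0.2,-0.43,0.35],[-0.27,-0.58,0.35],[-0.32,-0.7,0.35],[-0.356,-0.8,0.35]], dr=[[0,0,0],[0,0,0],[0,0,0],[0,0,0],[0,0,0],[0,0,0],[0,0,0],[0,0,0],[0,0,0],[0,0,0]], gripper=[75,75,75,75,75,75,75,75,75,75])

```text
clock: 33.9
eef_pos: [569.7, -88.5, 302.1]
eef_rot: [-3.141, 0.0, 3.139]
wrist_force: [0.9, -0.3, -0.2]
finger_gap: 70.4
finger_force: 0.0
```

Request:
carry_out(slide=[[-0.06,-0.15,0],[-0.12,-0.3,0],[-0.18,-0.45,0],[-0.24,-0.6,0],[-0.3,-0.74,0],[-0.34,-0.85,0],[-0.356,-0.894,0],[-0.356,-0.894,0],[-0.356,-0.894,0],[-0.356,-0.894,0]], dr=[[0,0,0],[0,0,0],[0,0,0],[0,0,0],[0,0,0],[0,0,0],[0,0,0],[0,0,0],[0,0,0],[0,0,0]], gripper=[75,75,75,75,75,75,75,75,75,75])

```text
clock: 34.73
eef_pos: [482.6, -308.7, 301.8]
eef_rot: [3.141, 0.0, 3.141]
wrist_force: [0.4, 0.1, 0.4]
finger_gap: 70.7
finger_force: 0.0
```

Request:
carry_out(slide=[[0,0,-0.08],[0,0,-0.2],[0,0,-0.3],[0,0,-0.37],[0,0,-0.405],[0,0,-0.42],[0,0,-0.42]], dr=[[0,0,0],[0,0,0],[0,0,0],[0,0,0],[0,0,0],[0,0,0],[0,0,0]], gripper=[75,75,75,75,75,75,75], newtons=28)

```text
clock: 35.32
eef_pos: [482.5, -309.2, 196.9]
eef_rot: [3.141, -0.0, 3.141]
wrist_force: [-0.2, -0.1, 0.3]
finger_gap: 70.5
finger_force: 0.0
```

Request:
carry_out(slide=[[0,0,0],[0,0,0],[0,0,0],[0,0,0],[0,0,0],[0,0,0],[0,0,0]], dr=[[0,0,0],[0,0,0],[0,0,0],[0,0,0],[0,0,0],[0,0,0],[0,0,0]], gripper=[50,42,36,31,26,20,15])

```text
clock: 35.9
eef_pos: [482.0, -309.9, 197.0]
eef_rot: [3.142, 0.0, 3.14]
wrist_force: [0.3, 1.5, 0.9]
finger_gap: 29.5
finger_force: 28.0
```

Request:
carry_out(slide=[[0,0,0.06],[0,0,0.14],[0,0,0.22],[0.01,0.02,0.24],[0.05,0.08,0.24],[0.1,0.16,0.24],[0.16,0.25,0.24],[0.22,0.35,0.24],[0.28,0.45,0.24],[0.353,0.556,0.24]], dr=[[0,0,0],[0,0,0],[0,0,0],[0,0,0],[0,0,0],[0,0,0],[0,0,0],[0,0,0],[0,0,0],[0,0,0]], gripper=[15,15,15,15,15,15,15,15,15,15])

```text
clock: 36.73
eef_pos: [570.4, -169.4, 255.7]
eef_rot: [3.141, -0.001, 3.14]
wrist_force: [-0.5, -0.8, -4.0]
finger_gap: 29.6
finger_force: 28.0
```

Request:
carry_out(slide=[[0.06,0.1,0],[0.12,0.2,0],[0.18,0.29,0],[0.24,0.38,0],[0.29,0.46,0],[0.33,0.52,0],[0.35,0.55,0],[0.353,0.556,0],[0.353,0.556,0],[0.353,0.556,0]], dr=[[0,0,0],[0,0,0],[0,0,0],[0,0,0],[0,0,0],[0,0,0],[0,0,0],[0,0,0],[0,0,0],[0,0,0]], gripper=[15,15,15,15,15,15,15,15,15,15])

```text
clock: 37.57
eef_pos: [658.1, -32.7, 256.5]
eef_rot: [-3.141, -0.001, 3.14]
wrist_force: [-0.2, -0.7, -2.8]
finger_gap: 28.9
finger_force: 28.0
```

Request:
carry_out(slide=[[0,0,-0.05],[0,0,-0.11],[0,0,-0.165],[0,0,-0.2],[0,0,-0.215],[0,0,-0.223],[0,0,-0.228],[0,0,-0.23],[0,0,-0.232],[0,0,-0.232]], dr=[[0,0,0],[0,0,0],[0,0,0],[0,0,0],[0,0,0],[0,0,0],[0,0,0],[0,0,0],[0,0,0],[0,0,0]], gripper=[15,15,15,15,15,15,15,15,15,15])

```text
clock: 38.4
eef_pos: [658.6, -31.9, 199.3]
eef_rot: [-3.142, 0.001, 3.14]
wrist_force: [-0.5, -0.7, -4.1]
finger_gap: 29.6
finger_force: 28.0
```

Request:
carry_out(slide=[[0,0,-0.002],[0,0,-0.004],[0,0,-0.006],[0,0,-0.006],[0,0,-0.006]], dr=[[0,0,0],[0,0,0],[0,0,0],[0,0,0],[0,0,0]], gripper=[15,15,15,15,15])

```text
clock: 38.82
eef_pos: [658.7, -31.8, 198.1]
eef_rot: [-3.142, 0.001, 3.14]
wrist_force: [-2.1, 0.4, 4.0]
finger_gap: 29.5
finger_force: 28.0
```

Request:
carry_out(slide=[[0,0,0.001],[0,0,0.001],[0,0,0.001],[0,0,0.001],[0,0,0.001],[0,0,0.001],[0,0,0.001]], dr=[[0,0,0],[0,0,0],[0,0,0],[0,0,0],[0,0,0],[0,0,0],[0,0,0]], gripper=[15,32,40,50,60,70,75])

```text
clock: 39.4
eef_pos: [658.5, -32.0, 197.6]
eef_rot: [-3.142, -0.0, 3.14]
wrist_force: [-0.3, 0.6, 0.2]
finger_gap: 60.3
finger_force: 0.0
```

Request:
carry_out(slide=[[0,0,0.1],[0,0,0.22],[0,0,0.34],[0,0,0.42],[-0.1,-0.11,0.42],[-0.2,-0.22,0.42],[-0.3,-0.34,0.42],[-0.4,-0.45,0.42],[-0.5,-0.566,0.42],[-0.5,-0.566,0.42]], dr=[[0,0,0],[0,0,0],[0,0,0],[0,0,0],[0,0,0],[0,0,0],[0,0,0],[0,0,0],[0,0,0],[0,0,0]], gripper=[75,75,75,75,75,75,75,75,75,75])

```text
clock: 40.23
eef_pos: [530.4, -177.2, 303.1]
eef_rot: [-3.141, -0.0, 3.136]
wrist_force: [1.1, -0.4, 1.0]
finger_gap: 70.3
finger_force: 0.0
```

Request:
carry_out(slide=[[-0.1,-0.11,0],[-0.2,-0.22,0],[-0.3,-0.34,0],[-0.4,-0.45,0],[-0.47,-0.53,0],[-0.507,-0.566,0],[-0.507,-0.566,0],[-0.507,-0.566,0],[-0.507,-0.566,0],[-0.507,-0.566,0]], dr=[[0,0,0],[0,0,0],[0,0,0],[0,0,0],[0,0,0],[0,0,0],[0,0,0],[0,0,0],[0,0,0],[0,0,0]], gripper=[75,75,75,75,75,75,75,75,75,75])

```text
clock: 41.07
eef_pos: [407.5, -314.1, 302.6]
eef_rot: [3.141, 0.0, -3.142]
wrist_force: [-0.3, -0.4, 0.6]
finger_gap: 70.7
finger_force: 0.0
```

Request:
carry_out(slide=[[0,0,-0.08],[0,0,-0.18],[0,0,-0.28],[0,0,-0.34],[0,0,-0.37],[0,0,-0.381],[0,0,-0.381]], dr=[[0,0,0],[0,0,0],[0,0,0],[0,0,0],[0,0,0],[0,0,0],[0,0,0]], gripper=[75,75,75,75,75,75,75], newtons=25)

```text
clock: 41.65
eef_pos: [407.2, -314.6, 207.5]
eef_rot: [3.142, -0.0, 3.141]
wrist_force: [-0.3, -0.2, 0.0]
finger_gap: 70.5
finger_force: 0.0
```

Request:
carry_out(slide=[[0,0,0],[0,0,0],[0,0,0],[0,0,0],[0,0,0],[0,0,0],[0,0,0]], dr=[[0,0,0],[0,0,0],[0,0,0],[0,0,0],[0,0,0],[0,0,0],[0,0,0]], gripper=[50,45,40,35,30,25,20])

```text
clock: 42.23
eef_pos: [406.8, -314.9, 207.6]
eef_rot: [-3.142, 0.0, 3.14]
wrist_force: [-0.5, 1.4, 2.0]
finger_gap: 33.6
finger_force: 25.0
```

Request:
carry_out(slide=[[0,0,0.06],[0,0,0.16],[0,0,0.26],[0.02,0.04,0.3],[0.06,0.13,0.3],[0.11,0.23,0.3],[0.17,0.35,0.3],[0.23,0.47,0.3],[0.29,0.59,0.3],[0.34,0.702,0.3]], dr=[[0,0,0],[0,0,0],[0,0,0],[0,0,0],[0,0,0],[0,0,0],[0,0,0],[0,0,0],[0,0,0],[0,0,0]], gripper=[20,20,20,20,20,20,20,20,20,20])

```text
clock: 43.07
eef_pos: [492.2, -137.0, 281.6]
eef_rot: [3.141, -0.001, 3.141]
wrist_force: [0.3, -1.1, -2.8]
finger_gap: 33.5
finger_force: 25.0
```

Request:
carry_out(slide=[[0.06,0.12,0],[0.12,0.24,0],[0.18,0.36,0],[0.23,0.48,0],[0.28,0.58,0],[0.32,0.66,0],[0.335,0.69,0],[0.34,0.702,0],[0.34,0.702,0],[0.34,0.702,0]], dr=[[0,0,0],[0,0,0],[0,0,0],[0,0,0],[0,0,0],[0,0,0],[0,0,0],[0,0,0],[0,0,0],[0,0,0]], gripper=[20,20,20,20,20,20,20,20,20,20])

```text
clock: 43.9
eef_pos: [576.4, 35.4, 282.1]
eef_rot: [-3.141, -0.001, 3.14]
wrist_force: [-0.0, -0.2, -2.5]
finger_gap: 33.5
finger_force: 25.0
```

Request:
carry_out(slide=[[0,0,-0.05],[0,0,-0.12],[0,0,-0.19],[0,0,-0.25],[0,0,-0.27],[0,0,-0.28],[0,0,-0.286],[0,0,-0.29],[0,0,-0.292],[0,0,-0.292]], dr=[[0,0,0],[0,0,0],[0,0,0],[0,0,0],[0,0,0],[0,0,0],[0,0,0],[0,0,0],[0,0,0],[0,0,0]], gripper=[20,20,20,20,20,20,20,20,20,20])

```text
clock: 44.73
eef_pos: [576.9, 36.0, 210.0]
eef_rot: [-3.142, 0.001, 3.14]
wrist_force: [-0.3, -0.5, -2.6]
finger_gap: 33.6
finger_force: 25.0
```

Request:
carry_out(slide=[[0,0,-0.002],[0,0,-0.004],[0,0,-0.006],[0,0,-0.006],[0,0,-0.006]], dr=[[0,0,0],[0,0,0],[0,0,0],[0,0,0],[0,0,0]], gripper=[20,20,20,20,20])

```text
clock: 45.15
eef_pos: [576.9, 36.2, 208.6]
eef_rot: [3.142, 0.001, 3.14]
wrist_force: [-1.3, 0.3, 5.5]
finger_gap: 33.6
finger_force: 25.0
```

Contact; release, rise, swing clear and look.

Request:
carry_out(slide=[[0,0,0.001],[0,0,0.001],[0,0,0.001],[0,0,0.001],[0,0,0.001],[0,0,0.001],[0,0,0.001]], dr=[[0,0,0],[0,0,0],[0,0,0],[0,0,0],[0,0,0],[0,0,0],[0,0,0]], gripper=[20,36,42,50,60,70,75])

```text
clock: 45.73
eef_pos: [576.7, 36.1, 208.0]
eef_rot: [-3.142, -0.0, 3.14]
wrist_force: [-0.6, -0.4, -0.1]
finger_gap: 63.0
finger_force: 0.0
```

Request:
carry_out(slide=[[0,0,0.1],[0,0,0.22],[0,0,0.34],[0,0,0.42],[-0.12,-0.12,0.42],[-0.24,-0.24,0.42],[-0.36,-0.36,0.42],[-0.45,-0.5,0.42],[-0.5,-0.64,0.42],[-0.5,-0.78,0.42]], dr=[[0,0,0],[0,0,0],[0,0,0],[0,0,0],[0,0,0],[0,0,0],[0,0,0],[0,0,0],[0,0,0],[0,0,0]], gripper=[75,75,75,75,75,75,75,75,75,75])

```text
clock: 46.57
eef_pos: [449.6, -160.2, 313.8]
eef_rot: [-3.141, 0.001, 3.14]
wrist_force: [1.6, 0.3, 0.0]
finger_gap: 70.5
finger_force: 0.0
```

Request:
carry_out(slide=[[-0.05,-0.14,0],[-0.08,-0.28,0],[-0.1,-0.42,0],[-0.1,-0.56,0],[-0.1,-0.6,0],[-0.1,-0.6,0],[-0.1,-0.6,0],[-0.1,-0.6,0]], dr=[[0,0,0],[0,0,0],[0,0,0],[0,0,0],[0,0,0],[0,0,0],[0,0,0],[0,0,0]], gripper=[75,75,75,75,75,75,75,75])

```text
clock: 47.23
eef_pos: [426.9, -307.8, 313.1]
eef_rot: [3.141, -0.0, 3.141]
wrist_force: [0.2, 0.6, -0.4]
finger_gap: 70.3
finger_force: 0.0
```

```bash
python3 - <<'E'
from h import *
s=read_state();print(s["eef_pos"],s["joints"][5],s["wrist_force"])
b=camera("top")[:,:,::-1];a=cv2.imread("pics/top0.png");c=camera("side")[:,:,::-1]
f=lambda i:cv2.resize(i[135:235,195:330],(400,296),interpolation=3)
cv2.imwrite("pics/m8.png",np.vstack([np.hstack([f(a),f(b)]),np.hstack([cv2.resize(c[155:305,170:305],(270,300),interpolation=3),cv2.resize(b,(530,300),interpolation=3)])]))
E
```

```text
[ 426.94482175 -307.83792894  313.12796066] -2.2647493676062598 [ 0.22329973  0.63637588 -0.39765969]
```

View pics/m8.png

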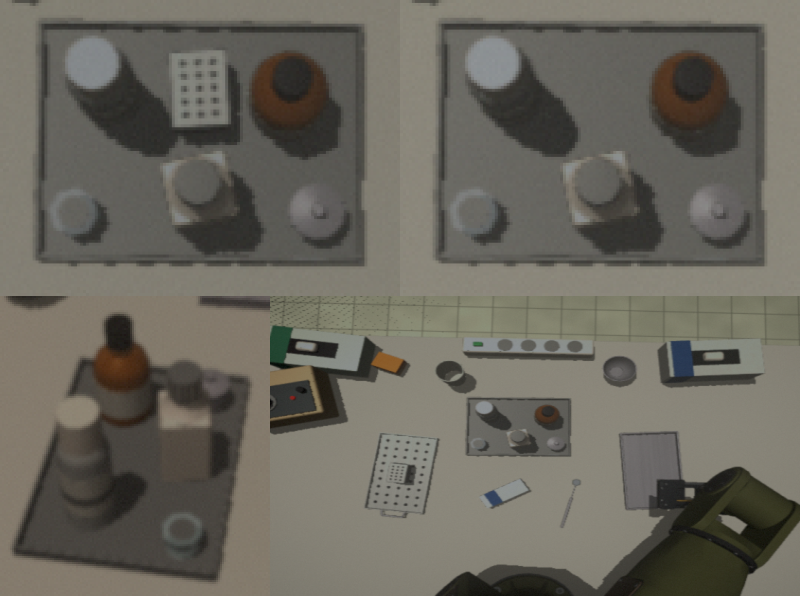

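Before/after crops agree within a pixel: can (92,62)→(493,62), round cap (292,77)→(692,77), square cap (198,182)→(598,180), all with the 400 px crop offset. All are upright, the dish and pot haven't moved, and the box is on the autoclave tray.

```bash
python3 -c "
from cell import *
print(sign_off())"
```

```text
the job is handed in; nothing more can be done
None
```

The job is handed in at about 47 s of the 134 s allowed: the file box sits flat within about 3 mm of the autoclave tray's middle, the can and both bottles are back upright where they stood, and the glass dish and steel pot were not moved.

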